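# Open the dive-centre key safe by its combination dial

## Task

Open the key safe: from where the dial stands, turn it right (clockwise from above) until its pointer is on the second mark right of the long mark and pause there a moment, then turn it left, slowly and by feel, until the spring latch drops and the dial comes up against it (near the second mark left of the long mark), without forcing it. Let go of the dial and slide the cover fully open by its handle, without forcing it, and let go. Leave everything else on the table undisturbed.

Things in the scene. Friction and masses are not known exactly. Their poses are not given: they have to be found in the camera images.
- safe: Grey steel key safe, fixed: 170 mm (x) by 310 (y) by 80 high; origin at the centre of its underside, x away from the robot at yaw 0, z up. Left half (+y): lock with the dial (axis at x 0, y +70 mm); right half (-y): key compartment under the sliding cover. Between them, at x 0, a small dark slot with the latch tab.
- dial (a joint): Dial angle in rad: 0 = pointer on the long mark, positive clockwise from above (right). Stops at -1.35 and +1.35; friction 0.1 N m. First number: +0.628 within 0.12. The last number is worn: the latch drops somewhere between -0.44 and -0.82 on the way left; only feel tells. The dial then stops dead within 0.13 rad; on the latch at most 15 N at 30 mm radius (0.45 N m).
- dial_grip (a point): Centre of the dial's grip bar, on the dial axis, 112 mm above the table. Black bar 56 mm long, 16 thick, 36 high (94 to 130 mm above the table) on a disc 72 mm across, its top at 94 mm. x axis along the bar to the pointer (white line), z up; it turns with the dial. Grip across the 16 mm.
- latch (a joint): Travel in m of the spring latch towards the dial (+y of the safe): about 0 locked, 0.009 dropped, which frees the cover. A 3 N spring moves it. Turning the dial right pushes a hidden wheel that stays behind on the way left; if it went more than 0.13 rad past the first number the latch cannot drop: turn left lightly to the stop at -1.35, which sets it back, and begin again.
- dial_zero (a point): Middle of the long white mark on top of the safe, 56 mm from the dial axis towards +x of the safe, 80 mm above the table. Four shorter marks stand on each side of it round the dial, 18 degrees (0.314 rad) apart: the second to the right is dial +0.628, the second to the left -0.628.
- latch_tab (a point): Top of the steel latch tab (10 by 8 mm, 4 mm above the top of the safe), moving with the latch.
- cover (a joint): Opening of the sliding cover in m, 0 closed to 0.075 fully open (stop), it slides towards the front of the safe (-x of the safe) with 3 N of friction. While locked it moves only about 1 mm and must not be forced (15 N at most on the latch).
- cover_handle (a point): Centre of the handle on the cover (aluminium sheet 165 by 140 mm, its top 85 mm above the table), 103 mm above the table, closed at x +35 mm, y -75 mm of the safe: black upright bar 50 mm long (along the safe's y), 12 mm thick (along x), its top 121 mm above the table. Axes as the safe's. Grip across the 12 mm.
- water: Bystander: clear water bottle, 64 mm across, 200 mm tall, behind the safe; origin at the centre of its underside. Leave it.
- tea: Bystander: amber drink bottle, 66 mm across, 190 mm tall, behind the safe; origin at the centre of its underside. Leave it.
- camera: Bystander: grey action-camera case, 45 by 72 by 55 mm, in front of the dial; origin at the centre of its underside. Leave it.
- weight: Bystander: dark dive weight, 90 by 50 by 26 mm, to the right of the safe; origin at the centre of its underside. Leave it.
- coupling: Bystander: brass ring, 52 mm across, 14 mm high, to the left of the safe; origin at the centre of its underside. Leave it.
- sharpener: Bystander: small metal pencil sharpener, 26 by 16 by 12 mm, lying on top of the safe at its far left corner; origin at the centre of its underside. Leave it.
- mug: Bystander: white mug, 80 mm across, 95 mm tall, at the right of the table; origin at the centre of its underside. Leave it.

How it is judged:
By the outcome, as a careful person would: the job done as asked, in the order asked, and still so for the second after the job is handed in, with the robot touching nothing.
It also fails if it takes over 69 s, if anything falls off the work surface, if the arm or the gripper's body presses on something with over 40 N, if the wrist force passes 120 N, or if a joint passes its speed limit or range.

## Robot

A 7-joint arm with a two-finger parallel gripper is mounted at the origin on the work surface. World frame = base frame: x ahead of the robot, y to its left, z up, the work surface at z = 0. Lengths are in m, angles in rad, forces in N, time in s.
With the tool pointing down it reaches from about 0.425 to 0.875 m from the base axis. Payload 4.7 kg.
Tool frame: the origin (TCP) lies midway between the tips of the shut fingers; the grasp point (between the pads) lies 19 mm behind it; z points along the fingers, y is the direction in which the jaws open and shut (so a half turn about z gives the same grasp; the last joint's range is limited). The gripper opens to 87 mm and grips with 3 to 60 N. Pads are 19 mm wide; open, the fingers measure 117 mm over their backs; the gripper's body (75 mm by 190 mm) begins 51 mm behind the grasp point.
Start: joints at [-1.088, 0.321, -0.07, 1.45, 0.023, 1.371, -0.057], TCP at [0.294, 0.58, 0.223] pointing down, gripper open.
Joint ranges: [-2.86, 2.86], [-0.3, 2.09], [-1.38, 1.24], [0.06, 2.45], [-1.56, 4.7], [0.09, 2.05], [-2.69, 2.69]. Speed limits (rad/s): [2.57, 2.57, 3.14, 3.14, 3.14, 3.14, 3.14].

## Interface

Orientations are given as a rotation vector (axis times angle).
In Python, from bench import get_state, eyes, job gives the robot as it stands. The module is installed in compiled form; this text tells all that it offers.
- The arm moves only by the shell command python3 -m jog 'ROWS' [FORCE]. ROWS is JSON, a list that holds one entry, the list of rows, each a list of 5 numbers: the opening, from 0 (shut) to 1 (fully open), then the shift along the tool's x, y, z in units of 40 mm (1.0 is 40 mm), then the turn about the tool's z in units of 5 degrees (1.0 is 5 degrees). In form: [[[jaw, dx, dy, dz, turn], ...]]. A call has 1 to 10 rows; each row shifts and turns the commanded pose from where the row before left it, along the tool's axes as they then stand; what a row does not reach is not made up. A row lasts 1/8 s, in which the tool goes at most 62.5 mm and 10.7 degrees, less where a joint would pass 70% of its speed; a pose out of reach is approached as far as the arm can. A call is refused whole if a number of a shift passes 1 or a number of a turn 1, either way. A call with a gripper value outside its range is refused whole. The fingers move at their own pace and stop on an object; FORCE is the grip in N (left out, the last holds). Time passes only in rows, so rows that do not move let the fingers close. It gives the time, the measured TCP pose, the force and the opening at its end, in the units of the state.
- get_state(): the state, without advancing time (a new reading comes with each control period).
- eyes.get_image(name): name is "scene" or "top" or "wrist"; returns (picture, depth): 420x560x3 uint8, red, green, blue; 420x560 float32, m along the optical axis (not along the pixel's ray), 0 where there is no reading.
- eyes.camera_params(name): a dict with "camera_matrix" (3x3 intrinsics, pixels), "pose" (4x4, takes a point from camera to world coordinates); the wrist camera has in their place "mount" (4x4, takes a point from camera to tool coordinates, whose origin is the TCP and whose axes are the flange's). Camera axes: x right, y down, z forward; pixel columns grow to the right and rows downward; lengths in m; the calibration is good to about 2 mm. A picture is of the moment at which its call begins: read the wrist's pose just before it. camera_params takes no time and is no camera call.
- job.close_job(): hands the job in, once; it reports no verdict.
The state is a dict: "time": time; "joint_positions": joint angles; "qd": joint speeds; "joint_torque": joint torques, N m; "position": TCP position; "tool_rot": TCP orientation; "ft_force": force on the tool from outside, world axes, zero at the start; "torque": the same for the moment, N m; "grip_width": opening from 0.0 (shut) to 1.0 (fully open).
Only numpy, scipy, OpenCV 4.12 (cv2) and the standard library are available. Lean on these libraries where they do the work, as an engineer would, in place of code of your own. Each camera call takes 0.05 s, during which the arm holds its last target. There are 200 camera calls.

## Working session

There is one attempt and no reset: what is moved stays moved. The work goes in short steps, Python scripts to look and compute and a shell command to move; the robot and the scene stay as the last step left them, time stands still between calls to the robot, and variables do not carry over. Pictures are saved under pics/ and viewed, about 8 in all and at most 12, crops included, and the job is handed in when it is done.

```bash
mkdir -p pics; python3 - <<'E'
from bench import get_state, eyes
import cv2, numpy as np
s=get_state();print({k:np.round(v,3) for k,v in s.items()})
for n in("top","scene"):
    p,d=eyes.get_image(n); cv2.imwrite(f"pics/{n}0.png",p[:,:,::-1]); np.savez(f"{n}0.npz",p=p,d=d)
    c=eyes.camera_params(n);print(n,np.round(c["camera_matrix"],2),np.round(c["pose"],3))
print(eyes.camera_params("wrist"))
E
```

```text
{'time': np.float64(0.0), 'joint_positions': array([-1.088,  0.322, -0.07 ,  1.452,  0.023,  1.371, -0.057]), 'qd': array([ 0.001,  0.   , -0.   ,  0.001,  0.001,  0.001, -0.002]), 'joint_torque': array([ 0.0000e+00, -4.9129e+01, -4.0400e-01, -3.1252e+01, -6.4000e-02,
        4.4000e-02,  0.0000e+00]), 'position': array([0.293, 0.579, 0.221]), 'tool_rot': array([-7.300e-01, -3.055e+00,  3.000e-03]), 'ft_force': array([-0.21 ,  0.506,  0.345]), 'torque': array([ 0.078, -0.027,  0.018]), 'grip_width': np.float64(0.999)}
top [[427.16   0.   273.34]
 [  0.   427.16 210.78]
 [  0.     0.     1.  ]] [[ 0.014 -0.977  0.213  0.416]
 [-1.    -0.015 -0.    -0.098]
 [ 0.003 -0.213 -0.977  1.036]
 [ 0.     0.     0.     1.   ]]
scene [[517.09   0.   281.8 ]
 [  0.   517.09 215.95]
 [  0.     0.     1.  ]] [[ 3.730e-01  7.500e-01 -5.460e-01  1.435e+00]
 [ 9.280e-01 -3.030e-01  2.190e-01 -4.210e-01]
 [-1.000e-03 -5.890e-01 -8.080e-01  1.348e+00]
 [ 0.000e+00  0.000e+00  0.000e+00  1.000e+00]]
{'camera_matrix': array([[354.66665655,   0.        , 276.5293494 ],
       [  0.        , 354.66665655, 205.57000846],
       [  0.        ,   0.        ,   1.        ]]), 'mount': array([[ 1.10909406e-03, -9.69278582e-01, -2.45963007e-01,
         6.62505553e-02],
       [ 9.99999376e-01,  1.10776027e-03,  1.43782062e-04,
        -4.26561719e-04],
       [ 1.33103173e-04, -2.45963013e-01,  9.69279206e-01,
        -1.61797306e-01],
       [ 0.00000000e+00,  0.00000000e+00,  0.00000000e+00,
         1.00000000e+00]])}
```

View pics/top0.png

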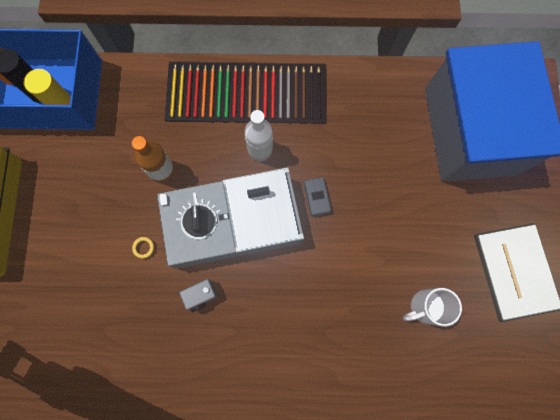

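View pics/scene0.png

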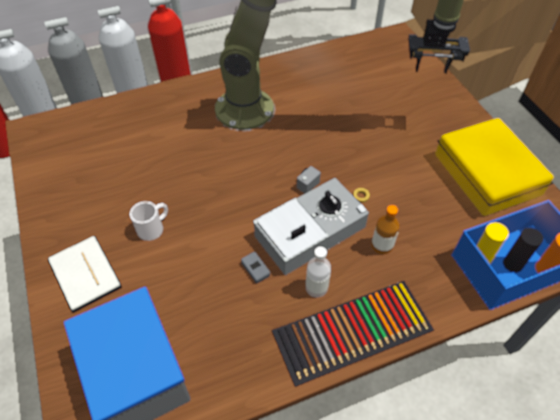

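```bash
cat > h.py <<'E'
import numpy as np, cv2
from bench import get_state, eyes
from scipy.spatial.transform import Rotation as R
def cam(n,s=None):
    c=eyes.camera_params(n)
    if n!="wrist": return c["camera_matrix"],c["pose"]
    T=np.eye(4);T[:3,:3]=R.from_rotvec(s["tool_rot"]).as_matrix();T[:3,3]=s["position"]
    return c["camera_matrix"],T@c["mount"]
def ray(K,P,uv,z):
    uv=np.atleast_2d(uv).astype(float)
    d=np.c_[(uv[:,0]-K[0,2])/K[0,0],(uv[:,1]-K[1,2])/K[1,1],np.ones(len(uv))]@P[:3,:3].T
    return P[:3,3]+d*((z-P[2,3])/d[:,2])[:,None]
def cloud(K,P,d):
    v,u=np.mgrid[:d.shape[0],:d.shape[1]]
    c=np.stack([(u-K[0,2])/K[0,0]*d,(v-K[1,2])/K[1,1]*d,d],-1)
    return c@P[:3,:3].T+P[:3,3]
E
python3 - <<'E'
from h import *
f=np.load("top0.npz");p,d=f["p"],f["d"];K,P=cam("top");W=cloud(K,P,d)
roi=np.zeros(d.shape,bool);roi[165:275,150:308]=1
def rect(m,n,mn=15):
    k=cv2.findContours(m.astype(np.uint8),0,2)[0]
    for c in sorted(k,key=cv2.contourArea)[::-1][:3]:
        if len(c)>4:
            print(n,cv2.contourArea(c),cv2.minAreaRect(c), W[c[:,0,1],c[:,0,0]].mean(0).round(3))
m=roi&(W[...,2]>.068)&(W[...,2]<.095)
k=max(cv2.findContours(m.astype(np.uint8),0,2)[0],key=cv2.contourArea)
q=ray(K,P,k[:,0],.081)[:,:2].astype(np.float32)
r=cv2.minAreaRect(q);print("safe top",r)
dark=roi&(p.max(2)<60)
for i,(n,z) in enumerate((("blk",.13),)):
    for c in cv2.findContours(dark.astype(np.uint8),0,2)[0]:
        if cv2.contourArea(c)>20:
            q=ray(K,P,c[:,0],z)[:,:2].astype(np.float32);print(cv2.boundingRect(c),cv2.minAreaRect(q))
for b in((190,190,20,50),(245,180,28,20)):
    w=W[b[1]:b[1]+b[3],b[0]:b[0]+b[2]].reshape(-1,3);w=w[(w[:,2]>.108)&(w[:,2]<.14)];print(len(w),w.mean(0),cv2.minAreaRect(w[:,:2].astype(np.float32)))
c=cv2.resize(p[160:280,145:315],None,fx=4.6,fy=4.6,interpolation=3);cv2.imwrite("pics/crop1.png",c[:,:,::-1])
E
```

```text
safe top ((0.612504780292511, 0.00173969566822052), (0.17266839742660522, 0.3094637989997864), 12.453453063964844)
230 [0.59594594 0.06899225 0.1276998 ] ((0.5969613790512085, 0.07035127282142639), (0.054487764835357666, 0.016658786684274673), 5.784771919250488)
148 [ 0.66149544 -0.06357615  0.11985936] ((0.6624319553375244, -0.06351542472839355), (0.012756625190377235, 0.049464453011751175), 10.265122413635254)
```

View pics/crop1.png

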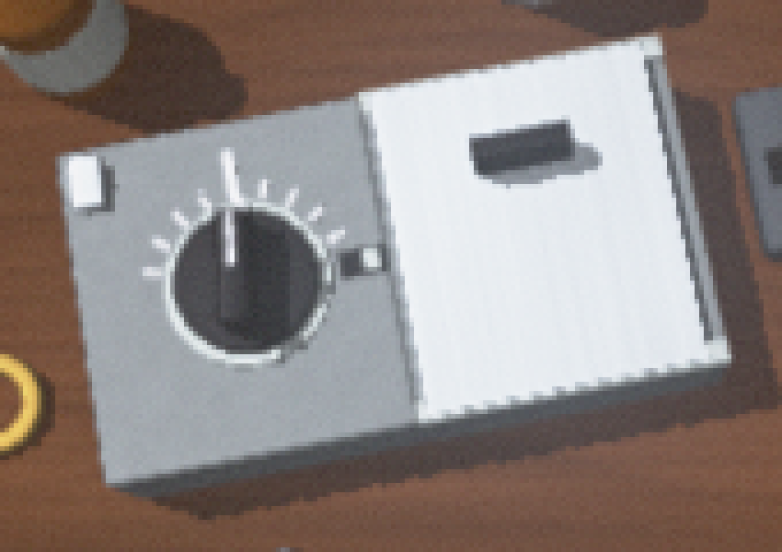

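```bash
python3 - <<'E'
from h import *
y=np.deg2rad(12.5);o=np.array([.6125,.0017]);Rs=np.array([[np.cos(y),-np.sin(y)],[np.sin(y),np.cos(y)]])
for n in("top","scene"):
    f=np.load(n+"0.npz");W=cloud(*cam(n),f["d"])
    q=(W[...,:2]-o)@Rs   # safe frame
    for nm,(x0,x1,y0,y1) in dict(behind=(.095,.25,-.2,.25),left=(-.1,.1,.17,.25),front=(-.25,-.1,-.1,.25),right=(-.1,.1,-.25,-.165)).items():
        m=(q[...,0]>x0)&(q[...,0]<x1)&(q[...,1]>y0)&(q[...,1]<y1)&(W[...,2]>.01)&(W[...,2]<.25)
        k,l,st,_=cv2.connectedComponentsWithStats(m.astype(np.uint8))
        for i in range(1,k):
            if st[i,4]>40:
                a=l==i;w=W[a];s=q[a];print(n,nm,st[i],"safe x",s[:,0].min().round(3),s[:,0].max().round(3),"y",s[:,1].min().round(3),s[:,1].max().round(3),"z",w[:,2].max().round(3))
                for h in (.06,.1,.13,.16,.18):
                    b=abs(w[:,2]-h)<.012
                    if b.sum()>5 and nm=="behind":print("  h",h,s[b].min(0).round(3),s[b].max(0).round(3))
E
```

```text
top behind [ 245  110   28   50 1087] safe x 0.138 0.199 y -0.134 -0.071 z 0.204
  h 0.06 [ 0.138 -0.132] [ 0.171 -0.071]
  h 0.1 [ 0.139 -0.133] [ 0.176 -0.071]
  h 0.13 [ 0.139 -0.134] [ 0.199 -0.071]
  h 0.16 [ 0.155 -0.119] [ 0.178 -0.085]
  h 0.18 [ 0.158 -0.117] [ 0.17  -0.088]
top behind [ 132  136   42   46 1199] safe x 0.134 0.197 y 0.118 0.182 z 0.195
  h 0.06 [0.134 0.118] [0.182 0.173]
  h 0.1 [0.134 0.118] [0.185 0.177]
  h 0.13 [0.134 0.119] [0.197 0.182]
  h 0.16 [0.153 0.135] [0.175 0.163]
  h 0.18 [0.152 0.137] [0.182 0.166]
top left [132 237  23  21 213] safe x -0.045 0.005 y 0.195 0.247 z 0.02
top front [180 279  38  33 763] safe x -0.192 -0.129 y 0.067 0.144 z 0.063
top right [304 177  27  39 758] safe x -0.027 0.063 y -0.242 -0.191 z 0.034
scene behind [372 205  27  49 876] safe x 0.136 0.203 y 0.116 0.179 z 0.198
  h 0.06 [0.149 0.117] [0.203 0.167]
  h 0.1 [0.143 0.116] [0.202 0.17 ]
  h 0.13 [0.136 0.119] [0.203 0.179]
  h 0.16 [0.156 0.138] [0.183 0.161]
  h 0.18 [0.154 0.136] [0.183 0.168]
scene behind [306 247  24  49 895] safe x 0.141 0.205 y -0.135 -0.072 z 0.204
  h 0.06 [ 0.156 -0.135] [ 0.204 -0.081]
  h 0.1 [ 0.152 -0.135] [ 0.205 -0.082]
  h 0.13 [ 0.141 -0.134] [ 0.203 -0.072]
  h 0.16 [ 0.156 -0.122] [ 0.189 -0.09 ]
  h 0.18 [ 0.167 -0.116] [ 0.187 -0.092]
scene left [353 188  16  13  88] safe x -0.045 0.009 y 0.197 0.247 z 0.024
scene front [297 166  23  26 422] safe x -0.193 -0.127 y 0.065 0.146 z 0.065
scene right [241 252  29  31 495] safe x -0.027 0.067 y -0.242 -0.188 z 0.036
```

```bash
python3 -m jog '[[[1,-0.4,-0.25,0,0],[1,-0.78,-0.5,0,0],[1,-0.78,-0.5,0,0],[1,-0.78,-0.5,0,0],[1,-0.78,-0.5,0,0],[1,-0.78,-0.5,0,0],[1,-0.78,-0.5,0,0],[1,-0.78,-0.5,0,0],[1,-0.78,-0.5,0,0],[1,-0.78,-0.5,0,0]]]'
python3 -m jog '[[[1,-0.78,-0.5,0,0],[1,-0.78,-0.5,0,0],[1,-0.78,-0.5,0,0],[1,-0.78,-0.5,0,0],[1,-0.78,-0.5,0,0],[1,-0.78,-0.5,0,0],[1,-0.4,-0.25,0,0],[1,0,0,0,-0.8],[1,0,0,0,-0.9],[1,0,0,0,-0.9]]]'
python3 -m jog '[[[1,0,0,0,-0.9],[1,0,0,0,-0.9],[1,0,0,0,-0.9],[1,0,0,0,-0.9],[1,0,0,0,-0.36],[1,0,0,0,0],[1,0,0,0,0]]]'
python3 - <<'E'
from h import *
s=get_state();K,P=cam("wrist",s);p,d=eyes.get_image("wrist");np.savez("w1.npz",p=p,d=d,P=P)
cv2.imwrite("pics/w1.png",p[:,:,::-1])
M=R.from_rotvec(s["tool_rot"]).as_matrix();print(s["position"],np.rad2deg(np.arctan2(M[1,:2],M[0,:2])),s["joint_positions"].round(2),s["ft_force"],s["torque"])
W=cloud(K,P,d)
for nm,c in(("dial",(.597,.0704)),("handle",(.663,-.064))):
    m=(np.hypot(W[...,0]-c[0],W[...,1]-c[1])<.045)&(W[...,2]>.11)&(W[...,2]<.14)
    w=W[m];print(nm,len(w),w.mean(0),cv2.minAreaRect(w[:,:2].astype(np.float32)))
E
```

```text
time: 1.35
position: [0.4733, 0.2735, 0.2226]
tool_rot: [0.732, 3.055, -0.0]
ft_force: [0.6, 0.0, 0.3]
grip_width: 0.999
time: 2.6
position: [0.5946, 0.0688, 0.2224]
tool_rot: [-0.374, -3.118, -0.001]
ft_force: [-1.0, -0.3, 0.4]
grip_width: 1.002
time: 3.48
position: [0.5951, 0.0685, 0.2226]
tool_rot: [0.162, -3.137, -0.0]
ft_force: [0.5, 0.7, -0.7]
grip_width: 1.004
[0.59509721 0.06854407 0.22256788] [-174.09582379   95.90417627] [-0.39  0.21  0.28  1.59 -0.06  1.34  1.56] [ 0.54035869  0.73432991 -0.65409572] [0.05225534 0.03667472 0.0106582 ]
dial 1558 [0.59442223 0.07260082 0.12883311] ((0.5968672037124634, 0.0729966089129448), (0.056542154401540756, 0.0159778855741024), 5.072993278503418)
handle 223 [ 0.65423773 -0.05182733  0.11536   ] ((0.6549925804138184, -0.0562601163983345), (0.003839887212961912, 0.03806799650192261), 6.849531650543213)
```

View pics/w1.png

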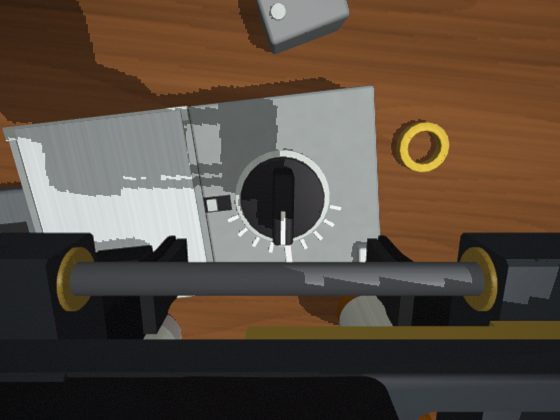

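```bash
python3 -m jog '[[[1,0,0,0,0.5],[1,0,0,0,1],[1,0,0,0,1],[1,0,0,0,1],[1,0,0,0,1],[1,0,0,0,1],[1,0,0,0,1],[1,0,0,0,1],[1,0,0,0,1],[1,0,0,0,1]]]' >/dev/null
python3 -m jog '[[[1,0,0,0,1],[1,0,0,0,1],[1,0,0,0,1],[1,0,0,0,1],[1,0,0,0,1],[1,0,0,0,1],[1,0,0,0,1],[1,0,0,0,1],[1,0,0,0,1],[1,0,0,0,1]]]' >/dev/null
python3 -m jog '[[[1,0,0,0,1],[1,0,0,0,1],[1,0,0,0,1],[1,0,0,0,1],[1,0,0,0,1],[1,0,0,0,1],[1,0,0,0,1],[1,0,0,0,1],[1,0,0,0,1],[1,0,0,0,1]]]'
python3 -m jog '[[[1,0,0,0,1],[1,0,0,0,1],[1,0,0,0,1],[1,0,0,0,1],[1,0,0,0,1],[1,0,0,0,1],[1,0,0,0,0.6],[1,0.055,-0.075,0,0],[1,0,0,0,0],[1,0,0,0,0]]]'
cat > look.py <<'E'
from h import *
import sys
n=sys.argv[1]
s=get_state();K,P=cam("wrist",s);p,d=eyes.get_image("wrist");np.savez(n+".npz",p=p,d=d,P=P)
cv2.imwrite(f"pics/{n}.png",p[:,:,::-1])
M=R.from_rotvec(s["tool_rot"]).as_matrix();print(s["time"],s["position"],np.rad2deg(np.arctan2(M[1,:2],M[0,:2])),s["joint_positions"].round(2),s["ft_force"].round(2),s["torque"].round(3),s["grip_width"])
W=cloud(K,P,d)
for nm,c in(("dial",(.597,.0704)),("handle",(.663,-.064))):
    m=(np.hypot(W[...,0]-c[0],W[...,1]-c[1])<.045)&(W[...,2]>.11)&(W[...,2]<.14)
    w=W[m]
    if len(w)>20: print(nm,len(w),w.mean(0),cv2.minAreaRect(w[:,:2].astype(np.float32)))
E
python3 look.py w2
```

```text
time: 7.28
position: [0.5952, 0.0686, 0.2226]
tool_rot: [-2.968, -1.029, -0.0]
ft_force: [0.4, -0.1, 1.0]
grip_width: 0.998
time: 8.52
position: [0.5971, 0.0717, 0.2225]
tool_rot: [3.138, 0.15, -0.0]
ft_force: [-0.0, -0.5, 0.4]
grip_width: 0.996
8.525 [0.59709708 0.07174421 0.2225388 ] [  5.47318606 -84.52681377] [-0.68  0.24  0.61  1.6  -0.14  1.35 -1.52] [-0.03 -0.47  0.44] [-0.066  0.148  0.017] 0.9958206282431182
dial 1551 [0.59951067 0.07302903 0.12891605] ((0.597764253616333, 0.07270465791225433), (0.054861024022102356, 0.015742585062980652), 5.39742374420166)
handle 1257 [ 0.66234064 -0.05927933  0.11972782] ((0.6620941162109375, -0.06069709733128548), (0.012163584120571613, 0.04980183392763138), 12.224844932556152)
```

View pics/w2.png

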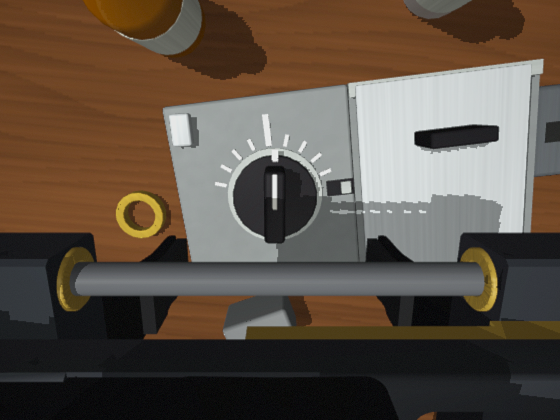

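```bash
python3 - <<'E'
from h import *
f=np.load("w2.npz");p,P=f["p"],f["P"];K=eyes.camera_params("wrist")["camera_matrix"]
v,u=np.nonzero((p.min(2)>195)&(np.arange(420)[:,None]<255));q=ray(K,P,np.c_[u,v],.0805)[:,:2]-[.5973,.0727]
r=np.hypot(*q.T);a=np.rad2deg(np.arctan2(q[:,1],q[:,0]));m=(r>.0415)&(r<.072)
im=np.zeros((420,560),np.uint8);im[v[m],u[m]]=1
k,l,st,_=cv2.connectedComponentsWithStats(im)
for i in range(1,k):
    b=l[v,u]==i
    if st[i,4]>8: print(st[i],a[b].mean().round(2),r[b].min().round(4),r[b].max().round(4))
E
```

```text
[262 114  10  32 197] 12.55 0.0427 0.0688
[283 135   6  12  42] -5.76 0.0427 0.0522
[247 139   8  12  47] 30.67 0.0425 0.0526
[298 141   9  12  44] -23.75 0.0427 0.0527
[232 150  10  10  43] 48.66 0.0427 0.0527
[311 153  11  10  43] -41.84 0.0427 0.0529
[221 165  11   8  39] 66.79 0.0431 0.0526
[320 169  11   7  41] -60.08 0.0428 0.0527
[215 182  12   5  39] 84.72 0.0431 0.0529
[342 183   9  10  82] -79.11 0.0591 0.0661
```

```bash
python3 -m jog '[[[1,0.005,-0.025,0.4,0],[1,0,0,0.76,0],[1,0,0,0.76,0],[1,0,0,0.6,0],[1,0,0,0.36,0],[1,0,0,0.16,0],[1,0,0,0,0],[1,0,0,0,0]]]'
python3 -m jog '[[[0,0,0,0,0],[0,0,0,0,0],[0,0,0,0,0],[0,0,0,0,0],[0,0,0,0,0],[0,0,0,0,0],[0,0,0,0,0],[0,0,0,0,0]]]' 15
python3 -c "
from bench import get_state as g;s=g();print(s['torque'],s['grip_width']*87)"
```

```text
time: 9.57
position: [0.5979, 0.0728, 0.1019]
tool_rot: [-3.138, -0.149, -0.003]
ft_force: [-0.4, 0.5, 0.9]
grip_width: 0.998
time: 10.58
position: [0.5971, 0.0735, 0.101]
tool_rot: [-3.137, -0.149, 0.0]
ft_force: [0.1, -2.5, 0.0]
grip_width: 0.183
[-1.26986171  0.05315594  0.05451991] 15.911288844791978
```

```bash
cat > st.py <<'E'
from h import *
s=get_state();M=R.from_rotvec(s["tool_rot"]).as_matrix();w=np.rad2deg(np.arctan2(M[1,0],M[0,0]))
print("t%.2f"%s["time"],s["position"].round(4),"yaw %.2f dial %.3f"%(w,np.deg2rad(12.4-w)),s["ft_force"].round(1),s["torque"].round(3),"w %.2f"%(s["grip_width"]*87),"j7 %.2f"%s["joint_positions"][6])
E
python3 -m jog '[[[0,0,0,0,0.2],[0,0,0,0,0.4],[0,0,0,0,0.5],[0,0,0,0,0.5],[0,0,0,0,0.5],[0,0,0,0,0.5]]]' >/dev/null; python3 st.py
python3 -m jog '[[[0,0,0,0,0.5],[0,0,0,0,0.5],[0,0,0,0,0.5],[0,0,0,0,0.5],[0,0,0,0,0.5],[0,0,0,0,0.3],[0,0,0,0,0.2],[0,0,0,0,0],[0,0,0,0,0]]]' >/dev/null;python3 st.py
```

```text
t11.32 [0.5971 0.0733 0.101 ] yaw -7.68 dial 0.350 [-0.4  1.8 -0.8] [0.399 0.279 0.128] w 16.01 j7 -1.69
t12.45 [0.5971 0.0732 0.101 ] yaw -22.54 dial 0.610 [-1.2  3.2  0.9] [0.728 0.324 0.167] w 16.06 j7 -1.94
```

```bash
python3 -m jog '[[[0,0,0,0,0.22],[0,0,0,0,0],[0,0,0,0,0],[0,0,0,0,0],[0,0,0,0,0]]]' >/dev/null;python3 st.py; python3 look.py w3; python3 - <<'E'
import cv2
im=cv2.imread("pics/w3.png");cv2.imwrite("pics/w3c.png",cv2.resize(im[80:340,100:460],None,fx=2,fy=2))
E
```

```text
t13.07 [0.5971 0.0732 0.101 ] yaw -23.65 dial 0.629 [-0.8  5.6  0.9] [1.074 0.53  0.102] w 15.78 j7 -1.96
13.075 [0.59712068 0.07317679 0.10099928] [ -23.64742411 -113.64743531] [-0.72  0.36  0.67  1.74 -0.25  1.13 -1.96] [-0.84  5.6   0.91] [1.074 0.53  0.102] 0.1813780257177572
dial 4026 [0.60571833 0.06887465 0.12696076] ((0.600375235080719, 0.0687466412782669), (0.034891583025455475, 0.04930174723267555), 84.041015625)
handle 2060 [ 0.65796298 -0.04347383  0.11904073] ((0.6593507528305054, -0.048270486295223236), (0.012223775498569012, 0.025645427405834198), 11.912708282470703)
```

View pics/w3c.png

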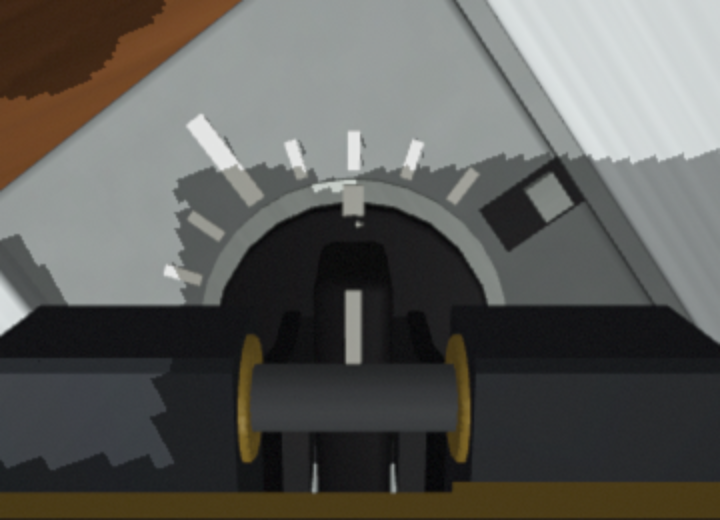

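```bash
python3 -m jog '[[[0,-0.005,-0.01,0,0],[0,0,0,0,-0.2],[0,0,0,0,-0.4],[0,0,0,0,-0.5],[0,0,0,0,-0.5],[0,0,0,0,-0.5],[0,0,0,0,-0.5],[0,0,0,0,-0.5],[0,0,0,0,-0.5],[0,0,0,0,-0.5]]]' 10 >/dev/null; python3 st.py
python3 -m jog '[[[0,0,0,0,-0.5],[0,0,0,0,-0.5],[0,0,0,0,-0.5],[0,0,0,0,-0.5],[0,0,0,0,-0.5],[0,0,0,0,-0.5],[0,0,0,0,-0.5],[0,0,0,0,-0.5],[0,0,0,0,-0.5]]]' >/dev/null;python3 st.py
python3 -m jog '[[[0,0,0,0,-0.5],[0,0,0,0,-0.5],[0,0,0,0,-0.5],[0,0,0,0,-0.4],[0,0,0,0,-0.3],[0,0,0,0,-0.2]]]' >/dev/null;python3 st.py
python3 -m jog '[[[0,0,0,0,-0.15],[0,0,0,0,-0.15],[0,0,0,0,-0.15]]]' >/dev/null;python3 st.py
```

```text
t14.38 [0.5972 0.0733 0.101 ] yaw -3.03 dial 0.269 [-1.6  5.4  0.8] [ 1.065  0.559 -0.081] w 16.21 j7 -1.62
t15.50 [0.5972 0.0735 0.101 ] yaw 19.47 dial -0.123 [-1.1  4.9  1.5] [ 1.077  0.566 -0.207] w 15.95 j7 -1.25
t16.25 [0.5971 0.0736 0.101 ] yaw 31.44 dial -0.332 [-1.5  5.3  0.9] [ 1.097  0.552 -0.2  ] w 15.79 j7 -1.05
t16.62 [0.5971 0.0736 0.101 ] yaw 33.68 dial -0.371 [-1.6  5.8  1.7] [ 1.087  0.596 -0.11 ] w 16.15 j7 -1.01
```

```bash
for i in 1; do python3 -m jog '[[[0,0,0,0,-0.12],[0,0,0,0,-0.12],[0,0,0,0,-0.12]]]' >/dev/null;python3 st.py
python3 -m jog '[[[0,0,0,0,-0.12],[0,0,0,0,-0.12],[0,0,0,0,-0.12]]]' >/dev/null;python3 st.py
python3 -m jog '[[[0,0,0,0,-0.12],[0,0,0,0,-0.12],[0,0,0,0,-0.12]]]' >/dev/null;python3 st.py; done
```

```text
t17.00 [0.5971 0.0736 0.101 ] yaw 35.47 dial -0.403 [-1.6  4.8  1.4] [ 1.079  0.551 -0.126] w 16.23 j7 -0.98
t17.38 [0.5971 0.0736 0.101 ] yaw 37.28 dial -0.434 [-2.6  4.7  1.5] [ 1.062  0.525 -0.111] w 15.98 j7 -0.95
t17.75 [0.5971 0.0736 0.101 ] yaw 39.08 dial -0.466 [-2.5  4.7  1.5] [ 1.147  0.562 -0.086] w 15.69 j7 -0.92
```

```bash
python3 -m jog '[[[0,0,0,0,-0.12],[0,0,0,0,-0.12],[0,0,0,0,-0.12]]]' >/dev/null;python3 st.py
python3 -m jog '[[[0,0,0,0,-0.12],[0,0,0,0,-0.12],[0,0,0,0,-0.12]]]' >/dev/null;python3 st.py
python3 -m jog '[[[0,0,0,0,-0.12],[0,0,0,0,-0.12],[0,0,0,0,-0.12]]]' >/dev/null;python3 st.py
```

```text
t18.12 [0.5971 0.0736 0.1009] yaw 40.88 dial -0.497 [-2.   4.4  1.2] [ 1.112  0.543 -0.046] w 15.87 j7 -0.89
t18.50 [0.597  0.0737 0.101 ] yaw 42.69 dial -0.529 [-1.6  4.9  2.1] [ 1.103  0.546 -0.031] w 16.16 j7 -0.86
t18.88 [0.5971 0.0736 0.101 ] yaw 44.49 dial -0.560 [-2.   5.7  1.5] [ 1.109  0.628 -0.123] w 15.98 j7 -0.83
```

```bash
python3 -m jog '[[[0,0,0,0,-0.12],[0,0,0,0,-0.12],[0,0,0,0,-0.12]]]' >/dev/null;python3 st.py
python3 -m jog '[[[0,0,0,0,-0.12],[0,0,0,0,-0.12]]]' >/dev/null;python3 st.py
```

```text
t19.25 [0.597  0.0737 0.101 ] yaw 46.29 dial -0.591 [-2.2  4.8  1.4] [ 1.078  0.607 -0.106] w 15.41 j7 -0.80
t19.50 [0.597  0.0737 0.101 ] yaw 47.49 dial -0.612 [-2.7  5.5  1.6] [ 1.076  0.587 -0.088] w 16.18 j7 -0.78
```

```bash
python3 -m jog '[[[0,0,0,0,-0.12],[0,0,0,0,-0.12],[0,0,0,0,-0.12]]]' >/dev/null;python3 st.py
python3 -m jog '[[[0,0,0,0,-0.12],[0,0,0,0,-0.12]]]' >/dev/null;python3 st.py
```

```text
t19.88 [0.597  0.0737 0.101 ] yaw 49.29 dial -0.644 [-1.5  4.6  1.3] [ 1.079  0.614 -0.071] w 15.96 j7 -0.75
t20.12 [0.597  0.0737 0.101 ] yaw 50.46 dial -0.664 [-1.4  4.6  1.1] [ 1.151  0.585 -0.212] w 15.72 j7 -0.73
```

```bash
python3 -m jog '[[[0,0,0,0,-0.12],[0,0,0,0,-0.12]]]' >/dev/null;python3 st.py
python3 -m jog '[[[0,0,0,0,-0.12],[0,0,0,0,-0.12]]]' >/dev/null;python3 st.py
```

```text
t20.38 [0.5971 0.0738 0.1009] yaw 51.66 dial -0.685 [-1.5  5.5  1.2] [ 1.117  0.55  -0.267] w 16.22 j7 -0.71
t20.62 [0.5972 0.0739 0.101 ] yaw 52.85 dial -0.706 [-1.1  5.3  1.9] [ 1.162  0.465 -0.258] w 17.17 j7 -0.69
```

```bash
python3 -m jog '[[[0,0,0,0,0.1],[0,0,0,0,0]]]' >/dev/null;python3 st.py; python3 - <<'E'
from h import *
a,_=eyes.get_image("scene");b,_=eyes.get_image("top");w,_=eyes.get_image("wrist")
A=cv2.resize(a[170:270,245:385],(400,286),interpolation=3);B=cv2.resize(b[165:275,150:310],(400,275),interpolation=3)
C=cv2.resize(w[60:340,80:480],(800,300) if 0 else (400,280))
cv2.imwrite("pics/m4.png",np.vstack([np.hstack([A[:275],B]),np.hstack([C,C*0])])[:,:,::-1])
E
```

```text
t20.88 [0.5972 0.0739 0.101 ] yaw 52.34 dial -0.697 [-2.1  5.9  0.5] [ 1.212  0.522 -0.239] w 16.77 j7 -0.70
```

View pics/m4.png

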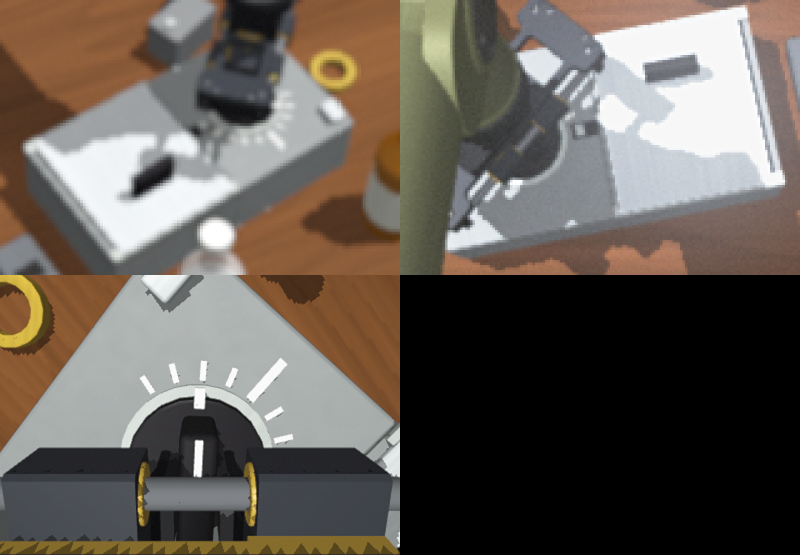

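```bash
cat > tab.py <<'E'
from h import *
K,P=cam("top");y0=np.deg2rad(12.4);c=np.array([.5973,.0722])
def prof(p):
    g=cv2.cvtColor(p,cv2.COLOR_RGB2GRAY).astype(np.float32);out=[]
    for r in np.arange(.036,.084,.002):
        w=np.array([[c[0]+r*np.sin(y0)+t*np.cos(y0),c[1]-r*np.cos(y0)+t*np.sin(y0),.083] for t in(-.002,0,.002)])
        q=(w-P[:3,3])@P[:3,:3];uv=q[:,:2]/q[:,2:]*K[0,0]+K[:2,2]
        out.append(int(cv2.remap(g,uv[:,0:1].astype(np.float32),uv[:,1:].astype(np.float32),1).mean()))
    return out
print((np.arange(.036,.084,.002)*1000).astype(int).tolist());print(prof(np.load("top0.npz")["p"]));print(prof(eyes.get_image("top")[0]))
E
python3 tab.py
```

```text
[36, 38, 40, 42, 44, 46, 48, 50, 52, 54, 56, 58, 60, 62, 64, 66, 68, 70, 72, 74, 76, 78, 80, 82, 84]
[87, 123, 166, 180, 140, 146, 100, 81, 79, 81, 90, 128, 205, 228, 225, 187, 124, 100, 131, 168, 202, 233, 239, 238, 237]
[112, 154, 173, 160, 140, 127, 104, 130, 166, 179, 171, 146, 95, 87, 88, 88, 91, 102, 129, 178, 225, 246, 248, 247, 247]
```

```bash
python3 -m jog '[[[0,0,0,0,0.2],[0,0,0,0,0],[0.35,0,0,0,0],[0.5,0,0,0,0],[0.6,0,0,0,0],[0.6,0,0,0,0],[0.6,0,0,-0.3,0],[0.6,0,0,-0.8,0],[0.6,0,0,-0.9,0],[0.6,0,0,-0.9,0]]]'; python3 st.py
python3 -m jog '[[[0.6,0,0,-0.1,-0.5],[0.6,0,0,0,-1],[0.6,0,0,0,-1],[0.6,0,0,0,-1],[0.6,0,0,0,-1],[0.6,0,0,0,-1],[0.6,0,0,0,-1],[0.6,0,0,0,-1],[0.6,0,0,0,-1],[0.6,0,0,0,-1]]]' >/dev/null; python3 -m jog '[[[0.6,0,0,0,-0.7],[0.6,0,0,0,0]]]'>/dev/null;python3 st.py; python3 tab.py
```

```text
time: 22.32
position: [0.5973, 0.073, 0.2191]
tool_rot: [2.832, 1.359, 0.002]
ft_force: [-0.1, 0.3, -1.1]
grip_width: 0.601
t22.32 [0.5973 0.073  0.2191] yaw 51.29 dial -0.679 [-0.1  0.3 -1.1] [-0.075  0.114  0.005] w 52.27 j7 -0.76
t23.82 [0.5974 0.073  0.2219] yaw 102.25 dial -1.568 [ 0.3 -0.4 -0.3] [-0.051  0.085 -0.023] w 52.39 j7 0.11
[36, 38, 40, 42, 44, 46, 48, 50, 52, 54, 56, 58, 60, 62, 64, 66, 68, 70, 72, 74, 76, 78, 80, 82, 84]
[87, 123, 166, 180, 140, 146, 100, 81, 79, 81, 90, 128, 205, 228, 225, 187, 124, 100, 131, 168, 202, 233, 239, 238, 237]
[116, 171, 224, 232, 196, 191, 123, 130, 164, 177, 169, 144, 97, 89, 91, 91, 94, 104, 125, 146, 165, 196, 205, 203, 202]
```

```bash
python3 -m jog '[[[0.6,-0.445,0.1,0,0],[0.6,-0.8,0.2,0,0],[0.6,-0.8,0.2,0,0],[0.6,-0.8,0.2,0,0],[0.6,-0.8,0.177,0,0],[0.6,0,0,0,0],[0.6,0,0,0,0]]]' >/dev/null;python3 look.py w5
```

```text
24.75 [ 0.66245374 -0.06197755  0.22082242] [102.25098495  12.25099044] [-0.29  0.37  0.45  1.43 -0.16  1.38  0.38] [-1.    0.08 -0.83] [-0.064  0.086  0.021] 0.5997039012682706
dial 1067 [0.58984718 0.05786864 0.1254373 ] ((0.5904911756515503, 0.06439018249511719), (0.03496701270341873, 0.015846140682697296), 49.47757339477539)
handle 982 [ 0.66167666 -0.0596749   0.12028257] ((0.6617451310157776, -0.06102488189935684), (0.01149033848196268, 0.04969538375735283), 12.416940689086914)
```

View pics/w5.png

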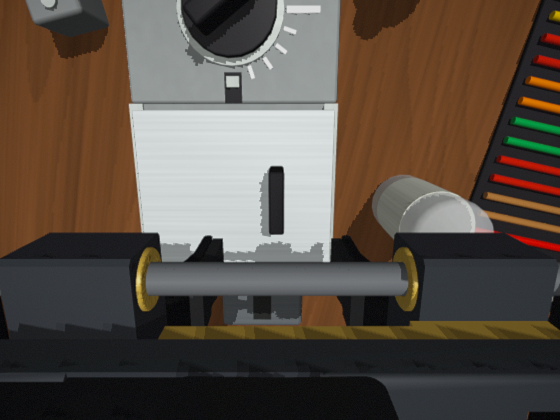

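```bash
python3 -m jog '[[[0.6,0.02,0,0.3,0],[0.6,0,0,0.6,0],[0.6,0,0,0.6,0],[0.6,0,0,0.6,0],[0.6,0,0,0.5,0],[0.6,0,0,0.3,0],[0.6,0,0,0.2,0],[0.6,0,0,0,0],[0.6,0,0,0,0]]]' >/dev/null;python3 st.py
python3 -m jog '[[[0,0,0,0,0],[0,0,0,0,0],[0,0,0,0,0],[0,0,0,0,0],[0,0,0,0,0],[0,0,0,0,0],[0,0,0,0,0]]]' 12 >/dev/null;python3 st.py
```

```text
t25.93 [ 0.6629 -0.0612  0.0978] yaw 102.28 dial -1.569 [-0.3  0.1  0.1] [-0.031  0.065  0.031] w 52.30 j7 0.41
t26.80 [ 0.6619 -0.0611  0.097 ] yaw 102.28 dial -1.569 [-2.3  0.   2.6] [-0.106  0.575  0.023] w 11.85 j7 0.41
```

```bash
python3 -m jog '[[[0,0,-0.04,0,0],[0,0,-0.06,0,0],[0,0,0,0,0]]]' >/dev/null;python3 st.py
```

```text
t27.18 [ 0.6589 -0.0618  0.097 ] yaw 102.30 dial -1.569 [ 3.1 -0.7 -2.1] [-0.082 -0.623  0.02 ] w 11.93 j7 0.41
```

```bash
python3 -m jog '[[[0,0,-0.1,0,0],[0,0,-0.15,0,0],[0,0,-0.15,0,0],[0,0,-0.15,0,0],[0,0,-0.15,0,0],[0,0,-0.15,0,0],[0,0,-0.15,0,0],[0,0,-0.15,0,0],[0,0,-0.15,0,0],[0,0,-0.1,0,0]]]' >/dev/null;python3 st.py
python3 -m jog '[[[0,0,-0.1,0,0],[0,0,-0.08,0,0],[0,0,-0.06,0,0],[0,0,0,0,0]]]' >/dev/null;python3 st.py
```

```text
t28.43 [ 0.6032 -0.0739  0.097 ] yaw 102.29 dial -1.569 [ 2.9 -0.6 -2.8] [-0.061 -0.676  0.022] w 11.57 j7 0.42
t28.93 [ 0.5938 -0.076   0.097 ] yaw 102.29 dial -1.569 [ 1.9 -1.  -2.5] [-0.052 -0.324  0.023] w 11.94 j7 0.42
```

```bash
python3 -m jog '[[[0,0,-0.04,0,0],[0,0,-0.04,0,0],[0,0,0,0,0]]]' >/dev/null;python3 st.py
python3 -m jog '[[[0,0,-0.025,0,0],[0,0,0,0,0]]]' >/dev/null;python3 st.py
```

```text
t29.30 [ 0.591  -0.0766  0.0969] yaw 102.29 dial -1.569 [ 3.  -0.2 -3.4] [-0.016 -0.462  0.031] w 11.68 j7 0.42
t29.55 [ 0.5901 -0.0768  0.097 ] yaw 102.29 dial -1.569 [ 3.2  0.5 -3.5] [-0.076 -0.577 -0.038] w 12.09 j7 0.42
```

```bash
python3 -m jog '[[[0,0,-0.015,0,0],[0,0,0,0,0]]]' >/dev/null;python3 st.py
```

```text
t29.80 [ 0.5896 -0.0769  0.097 ] yaw 102.29 dial -1.569 [ 3.2  0.4 -3.5] [-0.054 -0.59  -0.002] w 11.68 j7 0.42
```

```bash
python3 -m jog '[[[0,0,-0.015,0,0],[0,0,0,0,0]]]' >/dev/null;python3 st.py
```

```text
t30.05 [ 0.589 -0.077  0.097] yaw 102.29 dial -1.569 [ 3.6 -0.  -2.9] [-0.011 -0.596 -0.006] w 11.67 j7 0.42
```

```bash
python3 -m jog '[[[0,0,-0.015,0,0],[0,0,0,0,0]]]' >/dev/null;python3 st.py
```

```text
t30.30 [ 0.5885 -0.0771  0.097 ] yaw 102.29 dial -1.569 [ 4.5  0.3 -3.1] [-0.007 -0.71   0.009] w 11.84 j7 0.42
```

```bash
python3 -m jog '[[[0,0,-0.01,0,0],[0,0,0,0,0]]]' >/dev/null;python3 st.py
```

```text
t30.55 [ 0.5885 -0.0771  0.097 ] yaw 102.30 dial -1.569 [ 5.5  1.1 -5.4] [-0.027 -1.009 -0.024] w 12.17 j7 0.42
```

```bash
python3 -m jog '[[[0.2,0,0,0,0],[0.4,0,0,0,0],[0.5,0,0,0,0],[0.5,0,0,0,0],[0.5,0,0,-0.3,0],[0.5,0,0,-0.8,0],[0.5,0,0,-0.9,0],[0.5,0,0,-0.9,0],[0.5,0,0,-0.9,0],[0.5,0,0,0,0]]]' >/dev/null;python3 st.py
python3 -m jog '[[[0.5,0,-0.5,0,0],[0.5,0,-0.9,0,0],[0.5,0,-0.9,0,0],[0.5,0,-0.7,0,0],[0.5,0,0,0,0]]]' >/dev/null; python3 st.py;python3 tab.py|tail -1; python3 - <<'E'
from h import *
K,P=cam("top");b,d=eyes.get_image("top");a,_=eyes.get_image("scene")
W=cloud(K,P,d);q=(W[...,:2]-[.5973,.0722])@np.array([[np.cos(.2164),-np.sin(.2164)],[np.sin(.2164),np.cos(.2164)]])+[0,.07]
m=(abs(q[...,0]+.04)<.03)&(abs(q[...,1]+.075)<.04)&(W[...,2]>.108)&(W[...,2]<.13)
print(m.sum(),cv2.minAreaRect(q[m].astype(np.float32)))
B=cv2.resize(b[100:330,110:350],(620,594),interpolation=3);cv2.imwrite("pics/fin.png",B[:,:,::-1])
A=cv2.resize(a[130:320,220:420],(620,589),interpolation=3);cv2.imwrite("pics/fin2.png",A[:,:,::-1])
E
```

```text
t31.80 [ 0.59   -0.0778  0.2534] yaw 102.27 dial -1.569 [-0.2  0.4 -0.1] [-0.062  0.016  0.036] w 43.28 j7 0.37
t32.42 [ 0.4692 -0.1034  0.2489] yaw 102.21 dial -1.567 [-0.   0.3  0.4] [-0.054 -0.033  0.03 ] w 43.39 j7 0.35
[118, 174, 226, 234, 201, 206, 170, 216, 248, 250, 249, 227, 130, 100, 100, 102, 107, 132, 185, 230, 245, 247, 247, 247, 249]
0 ((0.0, 0.0), (0.0, 0.0), 0.0)
```

View pics/fin.png

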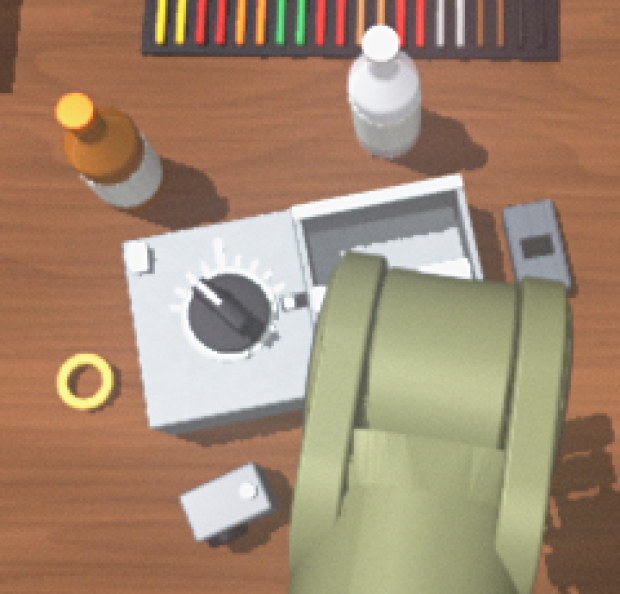

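View pics/fin2.png

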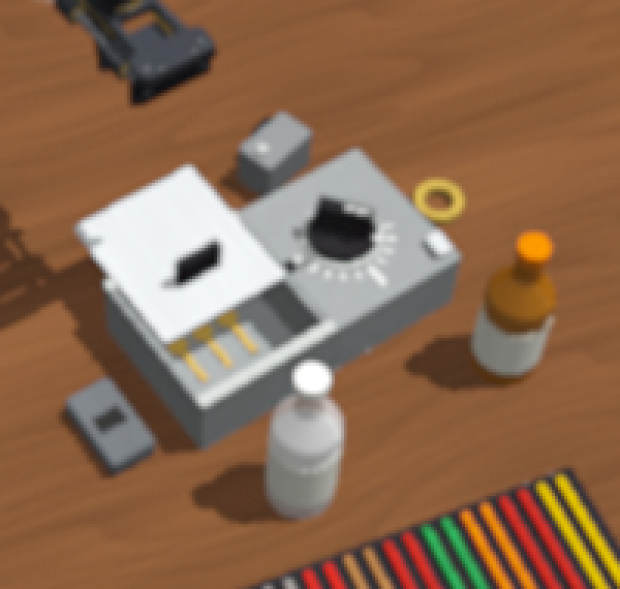

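```bash
python3 - <<'E'
from h import *
from bench import job
R2=np.array([[np.cos(.2164),-np.sin(.2164)],[np.sin(.2164),np.cos(.2164)]])
for d in (np.load("scene0.npz")["d"],eyes.get_image("scene")[1]):
    W=cloud(*cam("scene"),d);q=(W[...,:2]-[.5973,.0722])@R2+[0,.07]
    m=(abs(q[...,0])<.07)&(abs(q[...,1]+.075)<.04)&(W[...,2]>.10)&(W[...,2]<.13)
    print(m.sum(),cv2.minAreaRect(q[m].astype(np.float32)),q[m].mean(0))
s=get_state();print(s["time"],s["qd"].round(3));print(job.close_job())
E
```

```text
121 ((0.0347587950527668, -0.07595067471265793), (0.016739072278141975, 0.04914553463459015), 2.7444674968719482) [ 0.0370433  -0.07802393]
113 ((-0.03885713219642639, -0.07579519599676132), (0.01493585854768753, 0.051127344369888306), 3.5564072132110596) [-0.03774855 -0.07731695]
32.625 [ 0.001  0.008 -0.002 -0.005  0.001  0.003 -0.002]
the job is handed in; nothing more can be done
None
```

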